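# Sealed samples into their holders

## Task

Get the sealed samples ready for the courier: stand each of the three lidded round pots in the round holder of its own size (small, medium, large), and the capped square bottle in the square holder, squared up with its well. Each must end upright and flat on the floor of its well; keep the samples upright on the way and set them down rather than dropping them. The two open empty cups are not samples: leave them standing where they are.

Things in the scene. Friction and masses are not known exactly. Their poses are not given: they have to be found in the camera images.
- small_pot_center (a point): Sealed round sample pot, small size: upright straight cylinder 24 mm in diameter and 68 mm high, off-white with a closed flat grey lid of the same diameter. Loose, under 0.3 kg. The point is its centre, 34 mm above its underside; z is up along its axis.
- medium_pot_center (a point): Sealed round sample pot, medium size: upright straight cylinder 41 mm in diameter and 74 mm high, off-white with a closed flat grey lid of the same diameter. Loose, under 0.3 kg. The point is its centre, 37 mm above its underside; z is up along its axis.
- large_pot_center (a point): Sealed round sample pot, large size: upright straight cylinder 58 mm in diameter and 82 mm high, off-white with a closed flat grey lid of the same diameter. Loose, under 0.3 kg. The point is its centre, 41 mm above its underside; z is up along its axis.
- square_bottle_center (a point): Sealed square sample bottle: off-white body 40 x 40 mm and 58 mm high (edges slightly rounded), with a round grey cap 33 mm in diameter on top, 76 mm high in all. Loose, under 0.2 kg. The point lies on its axis 38 mm above its underside; x and y are square to the side faces, z up.
- small_holder_well (a point): Small round holder: navy plastic disc 60 mm across and 12 mm high, fixed to the counter, with one round well 40 mm across and 8 mm deep, for the small pot. The point is the centre of the well's floor, 4 mm above the counter; z up.
- medium_holder_well (a point): Medium round holder: navy plastic disc 77 mm across and 12 mm high, fixed to the counter, with one round well 57 mm across and 8 mm deep, for the medium pot. The point is the centre of the well's floor, 4 mm above the counter; z up.
- large_holder_well (a point): Large round holder: navy plastic disc 94 mm across and 12 mm high, fixed to the counter, with one round well 74 mm across and 8 mm deep, for the large pot. The point is the centre of the well's floor, 4 mm above the counter; z up.
- square_holder_well (a point): Square holder: navy plastic block 76 x 76 mm and 12 mm high, fixed to the counter, with one square well 56 x 56 mm and 8 mm deep, for the square bottle. The point is the centre of the well's floor, 4 mm above the counter; x and y run square to the well's sides, z up.
- small_cup_center (a point): Empty open white plastic cup without a lid, 44 mm across its rim, narrowing to 37 mm at its foot, 60 mm high. Loose and light; to be left alone. The point is its centre, 30 mm above its underside; z up.
- large_cup_center (a point): Empty open white plastic cup without a lid, 62 mm across its rim, narrowing to 52 mm at its foot, 75 mm high. Loose and light; to be left alone. The point is its centre, 37 mm above its underside; z up.
Things that resemble listed ones, but are neither listed nor needed, are in the scene too. Leave any red look-alike of the part that bears medium_pot_center alone. What is shaped like the part that bears large_pot_center but green is not meant.

How it is judged:
By the outcome, as a careful person would: the job done as asked, in the order asked, and still so for the second after the job is handed in, with the robot touching nothing.
It also fails if it takes over 128 s, if anything falls off the work surface, if the arm or the gripper's body presses on something with over 40 N, if the wrist force passes 120 N, or if a joint passes its speed limit or range.

## Robot

A 6-joint arm with a two-finger parallel gripper is mounted at the origin on the work surface. World frame = base frame: x ahead of the robot, y to its left, z up, the work surface at z = 0. Lengths are in m, angles in rad, forces in N, time in s.
With the tool pointing down it reaches from about 0.375 to 0.975 m from the base axis. Payload 3.8 kg.
Tool frame: the origin (TCP) lies midway between the tips of the shut fingers; the grasp point (between the pads) lies 19 mm behind it; z points along the fingers, y is the direction in which the jaws open and shut (so a half turn about z gives the same grasp; the last joint's range is limited). The gripper opens to 85 mm and grips with 20 to 120 N. Pads are 22 mm wide; open, the fingers measure 114 mm over their backs; the gripper's body (76 mm by 85 mm) begins 54 mm behind the grasp point. The pads swing forward as they close: fully open they stand 13 mm farther back than shut.
Start: joints at [-1.26, 0.264, 1.604, -0, 1.274, -0.037], TCP at [0.23, -0.635, 0.191] pointing down, gripper open.
Joint ranges: [-2.63, 2.63], [-0.94, 2.18], [0.31, 2.57], [-1.31, 4.45], [0, 2.66], [-2.55, 2.55]. Speed limits (rad/s): [2.57, 2.57, 3.14, 3.14, 3.14, 3.14].

## Interface

Orientations are given as a rotation vector (axis times angle).
In Python, from workcell import bot gives the robot as it stands.
- The arm moves only by the tool drive_tool, never from a script. Its argument "deltas" is a list of rows, each an object with "hand": the opening, from 0 (shut) to 1 (fully open); "offset": the shift along the world's x, y, z in cm, a list of three; "angular": the turn, a rotation vector about the world's x, y, z in degrees, a list of three. A call has 1 to 8 rows; each row is the pose to reach, as a shift and turn from the pose commanded when the call began; what a row does not reach only later rows make up. A row lasts 1/8 s, in which the tool goes at most 62.5 mm and 10.7 degrees, less where a joint would pass 70% of its speed; a pose out of reach is approached as far as the arm can. A call with a gripper value outside its range is refused whole. The fingers move at their own pace and stop on an object; "force" is the grip in N (left out, the last holds). Time passes only in rows, so rows that repeat a pose let the fingers close. It gives the time, the measured TCP pose, the force and the opening at its end, in the units of the state.
- bot.read_state(): the state, without advancing time (a new reading comes with each control period).
- bot.read_camera(name): name is "scene" or "top" or "wrist"; returns a dict with "frame" (420x560x3 uint8, blue, green, red), "mtx" (3x3 intrinsics, pixels), "R" (3x3) and "t" (3): a world point X has camera coordinates R X + t. Camera axes: x right, y down, z forward; pixel columns grow to the right and rows downward; lengths in m; the calibration is good to about 2 mm. A picture is of the moment at which its call begins. There is no depth.
- bot.finish_job(): hands the job in, once; it reports no verdict.
The state is a dict: "time": time; "q": joint angles; "joint_vel": joint speeds; "joint_torque": joint torques, N m; "tool_pos": TCP position; "tcp_rot": TCP orientation; "wrist_force": force on the tool from outside, world axes, zero at the start; "torque": the same for the moment, N m; "width": opening from 0.0 (shut) to 1.0 (fully open).
Only numpy, scipy, OpenCV 4.12 (cv2) and the standard library are available. Lean on these libraries where they do the work, as an engineer would, in place of code of your own. Each camera call takes 0.05 s, during which the arm holds its last target. There are 200 camera calls.

## Working session

There is one attempt and no reset: what is moved stays moved. The work goes in short steps, Python scripts to look and compute and a tool call to move; the robot and the scene stay as the last step left them, time stands still between calls to the robot, and variables do not carry over. Pictures are saved under pics/ and viewed, about 12 in all and at most 16, crops included, and the job is handed in when it is done.

Besides the shell and the picture viewer there is one more tool, called after "Request:" in YAML: its name, and indented under it one key for each argument. drive_tool: Moves the arm, as the interface text tells. Its arguments: {"type":"object","properties":{"deltas":{"type":"array"},"force":{"type":"number"}},"required":["deltas"]}

```bash
mkdir -p pics
cat > h.py <<'E'
import numpy as np, cv2
from workcell import bot
def ray(c,uv,z):
    d=c["R"].T@np.linalg.solve(np.array(c["mtx"]),[uv[0],uv[1],1.]); o=-c["R"].T@c["t"]
    return o+d*(z-o[2])/d[2]
def cam(n):
    c=bot.read_camera(n); 
    for k in("R","t","mtx"): c[k]=np.array(c[k],float)
    return c
def proj(c,X):
    p=c["mtx"]@(c["R"]@np.array(X)+c["t"]); return p[:2]/p[2]
E
python3 - <<'E'
from h import *
for n in("top","scene"):
    c=cam(n); cv2.imwrite(f"pics/{n}0.png",c["frame"]); print(n,-c["R"].T@c["t"],c["mtx"][0,0]); print(c["R"].round(2))
print(bot.read_state())
E
```

```text
top [0.35050209 0.02178351 1.01992829] 392.63715025052073
[[ 0.02 -1.   -0.01]
 [-0.98 -0.01 -0.17]
 [ 0.17  0.01 -0.99]]
scene [1.06695938 0.79210951 0.86603867] 522.2954231201832
[[-0.82  0.58  0.01]
 [ 0.37  0.54 -0.76]
 [-0.45 -0.61 -0.65]]
{'time': 0.1, 'q': array([-1.25991063e+00,  2.64654657e-01,  1.60524829e+00,  2.22567817e-05,
        1.27369356e+00, -3.69032481e-02]), 'joint_vel': array([-0.00043024, -0.00083412, -0.00188598,  0.00136413, -0.00127458,
       -0.00018961]), 'joint_torque': array([-3.62463097e-04, -5.16705894e+01, -3.68590200e+01, -1.05756787e-04,
        6.26549489e-03,  1.24623714e-06]), 'tool_pos': array([ 0.22983052, -0.6338791 ,  0.19019634]), 'tcp_rot': array([-3.09225621e+00, -5.43202375e-01,  3.96496442e-04]), 'wrist_force': array([ 0.13636653, -0.16364104,  0.26113392]), 'torque': array([-0.02172934,  0.00809984,  0.03570514]), 'width': 0.994060218869143}
```

View pics/top0.png

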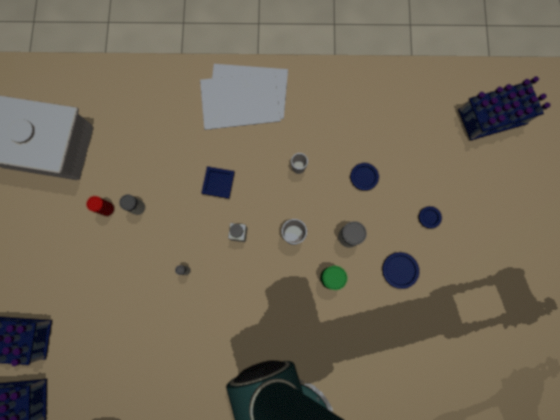

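View pics/scene0.png

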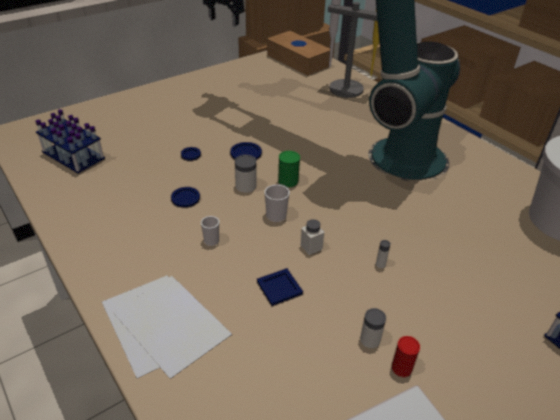

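Run:
```python
from h import *
a=cv2.imread("pics/top0.png"); s=cv2.imread("pics/scene0.png")
def cr(im,u,v,r=28,w=266): return cv2.resize(im[v-r:v+r,u-r:u+r],(w,w),interpolation=cv2.INTER_CUBIC)
r1=np.hstack([cr(a,*p) for p in[(182,270),(114,204),(343,250)]])
r2=np.hstack([cr(a,237,232),cr(s,312,236),cr(s,385,335,40)])
cv2.imwrite("pics/crop1.png",np.vstack([r1,r2]))
```

```text
(no output)
```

View pics/crop1.png

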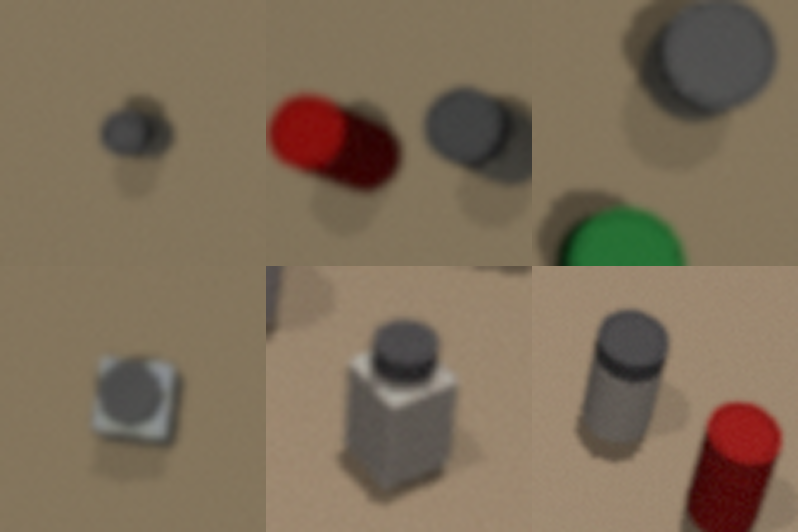

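Run:
```python
from h import *
c=cam("top"); s=cam("scene"); a=c["frame"]
def blobs(im,lo):
    h=cv2.cvtColor(cv2.GaussianBlur(im,(3,3),0),cv2.COLOR_BGR2HSV)
    m=cv2.inRange(h,(105,130,25),(130,255,255))
    return [k for k in cv2.findContours(m,0,2)[0] if cv2.contourArea(k)>lo]
for n,cc in(("top",c),("scene",s)):
    for k in blobs(cc["frame"],150):
        (u,v),_,_=cv2.fitEllipse(k); P=np.array([ray(cc,p[0],.012)[:2] for p in k])*1000
        r=cv2.minAreaRect(P.astype(np.float32))
        print(n,(int(u),int(v)),"rect mm",np.round(r[0]),np.round(r[1]),round(r[2],1))
for n,uv,z in[("small",(180.7,269.6),.068),("medium",(128.1,202.5),.074),("large",(354.2,233.2),.082),("bottle",(236.4,230.5),.076),("red",(95,204),.074),("green",(334,276),.082),("cupS",(299,160),.06),("cupL",(293,231),.075)]:
    X=ray(c,uv,z); print(n,X.round(4),"reach",np.hypot(*X[:2]).round(3),"scene px",proj(s,X).round(1))
```

```text
top (24, 400) rect mm [ 55. 643.] [ 85. 110.] 4.2
top (23, 339) rect mm [193. 661.] [127. 103.] 87.9
top (400, 269) rect mm [ 381. -281.] [80. 83.] 0.8
top (429, 217) rect mm [ 518. -362.] [47. 50.] 0.8
top (217, 182) rect mm [603. 192.] [68. 68.] 81.0
top (363, 176) rect mm [ 625. -195.] [63. 66.] 89.0
top (499, 111) rect mm [ 814. -567.] [107. 211.] 17.3
scene (279, 286) rect mm [607. 196.] [74. 72.] 80.8
scene (185, 196) rect mm [ 627. -192.] [70. 67.] 55.6
scene (245, 150) rect mm [ 379. -284.] [63. 79.] 55.8
scene (73, 138) rect mm [ 778. -641.] [ 96. 160.] 18.1
scene (491, 17) rect mm [-1270.  -636.] [176. 358.] 57.1
small [0.3718 0.2622 0.068 ] reach 0.455 scene px [383.4 242.1]
medium [0.5332 0.4    0.074 ] reach 0.667 scene px [374.4 314.5]
large [ 0.4641 -0.1532  0.082 ] reach 0.489 scene px [245.3 160.9]
bottle [0.4673 0.1304 0.076 ] reach 0.485 scene px [312.6 222.9]
red [0.5283 0.4814 0.074 ] reach 0.715 scene px [407.9 342.8]
green [ 0.362  -0.1038  0.082 ] reach 0.377 scene px [288.1 157.3]
cupS [ 0.6517 -0.0208  0.06  ] reach 0.652 scene px [209.  222.2]
cupL [ 0.4682 -0.0066  0.075 ] reach 0.468 scene px [277.  192.4]
```

Candidates, in top-view pixels:
- **Small pot:** lid at (181,270), with nothing similar nearby.
- **Medium pot:** grey lid at (128,202). The red look-alike is at (95,204).
- **Large pot:** grey lid at (354,233). The green look-alike is at (334,276), and the open cups are at (299,160) and (293,231).
- **Bottle:** (236,230), a round cap on a square body.

The crop confirms these choices, and the points projected into the scene view agree. I'll start with the small pot.

Request:
drive_tool:
  deltas:
    - {"hand": 1,"offset": [27,23.4,4],"angular": [0,0,10]}
    - {"hand": 1,"offset": [27,23.4,4],"angular": [0,0,20]}
    - {"hand": 1,"offset": [27,23.4,4],"angular": [0,0,30]}
    - {"hand": 1,"offset": [27,23.4,4],"angular": [0,0,40]}
    - {"hand": 1,"offset": [27,23.4,4],"angular": [0,0,50]}
    - {"hand": 1,"offset": [27,23.4,4],"angular": [0,0,60]}
    - {"hand": 1,"offset": [32,53.4,4],"angular": [0,0,70.1]}
    - {"hand": 1,"offset": [32,53.4,4],"angular": [0,0,70.1]}

```text
time: 1.2
tool_pos: [0.5211, -0.2755, 0.231]
tcp_rot: [-2.219, -2.223, -0.0]
wrist_force: [0.7, 0.9, -0.0]
width: 0.998
```

Request:
drive_tool:
  deltas:
    - {"hand": 1,"offset": [-2,25,0],"angular": [0,0,0]}
    - {"hand": 1,"offset": [-2,25,0],"angular": [0,0,0]}
    - {"hand": 1,"offset": [-2,25,0],"angular": [0,0,0]}
    - {"hand": 1,"offset": [-2,25,0],"angular": [0,0,0]}
    - {"hand": 1,"offset": [-11,50,0],"angular": [0,0,0]}
    - {"hand": 1,"offset": [-11,50,0],"angular": [0,0,0]}
    - {"hand": 1,"offset": [-11,50,0],"angular": [0,0,0]}
    - {"hand": 1,"offset": [-11,50,0],"angular": [0,0,0]}

```text
time: 2.2
tool_pos: [0.4152, 0.2089, 0.2315]
tcp_rot: [2.221, 2.222, 0.001]
wrist_force: [1.3, 0.8, 0.6]
width: 0.999
```

Run:
```python
from h import *
c=cam("wrist"); cv2.imwrite("pics/w1.png",c["frame"]); st=bot.read_state()
print(st["tool_pos"],st["tcp_rot"],-c["R"].T@c["t"],c["mtx"][0,0]);print(c["R"].round(2))
print(proj(c,[.3718,.2622,.068]))
```

```text
[0.41194434 0.21594955 0.23151833] [-2.21125651 -2.22282947 -0.00485033] [0.41514337 0.29138104 0.41349684] 327.7705609229632
[[ 1.    0.    0.  ]
 [ 0.   -0.95  0.32]
 [ 0.   -0.32 -0.95]]
[235.59656105 126.90826234]
```

View pics/w1.png

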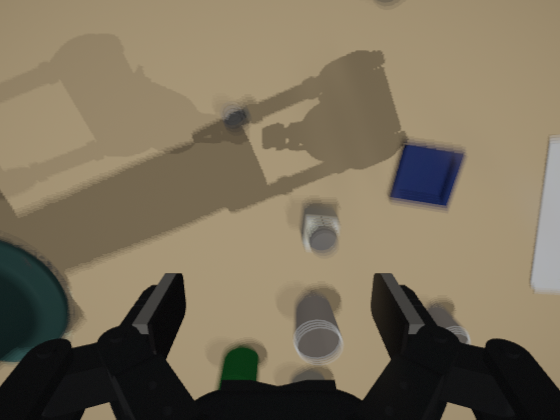

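The wrist view shows the small pot at (235,118), the bottle at (320,230) and the square holder at (428,175). I'll take a settled frame to refine all three.

Run:
```python
from h import *
c=cam("wrist"); f=c["frame"]; st=bot.read_state(); print(st["tool_pos"],st["tcp_rot"])
print("small",proj(c,[.3718,.2622,.068]),"bottle",proj(c,[.4673,.1304,.076]))
h=cv2.cvtColor(f,cv2.COLOR_BGR2HSV); m=cv2.inRange(h,(105,130,25),(130,255,255))
for k in cv2.findContours(m,0,2)[0]:
    if cv2.contourArea(k)>1500:
        r=cv2.minAreaRect(np.array([ray(c,p[0],.012)[:2] for p in k],np.float32)*1000); print(r)
def cr(u,v,r=30,w=390): return cv2.resize(f[v-r:v+r,u-r:u+r],(w,w),interpolation=cv2.INTER_CUBIC)
cv2.imwrite("pics/c2.png",np.hstack([cr(235,120),cr(322,230)]))
```

```text
[0.41357325 0.21231969 0.2314269 ] [-2.21074448e+00 -2.22870909e+00 -1.82293471e-03]
small [239.76155179 134.66535161] bottle [326.4549587 253.8456595]
((602.4945068359375, 192.38677978515625), (75.00297546386719, 78.15682220458984), 80.91536712646484)
```

View pics/c2.png

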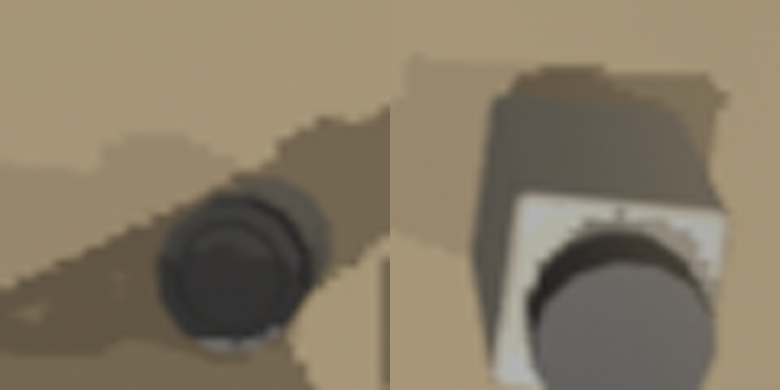

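Request:
drive_tool:
  deltas:
    - {"hand": 1,"offset": [-4.1,5.3,0],"angular": [0,0,0]}
    - {"hand": 1,"offset": [-4.1,5.3,0],"angular": [0,0,0]}
    - {"hand": 1,"offset": [-4.1,5.3,-5],"angular": [0,0,0]}
    - {"hand": 1,"offset": [-4.1,5.3,-10],"angular": [0,0,0]}
    - {"hand": 1,"offset": [-4.1,5.3,-10],"angular": [0,0,0]}
    - {"hand": 1,"offset": [-4.1,5.3,-10],"angular": [0,0,0]}
    - {"hand": 1,"offset": [-4.1,5.3,-10],"angular": [0,0,0]}

```text
time: 3.18
tool_pos: [0.3774, 0.261, 0.1341]
tcp_rot: [2.221, 2.22, 0.007]
wrist_force: [0.6, -0.6, 0.5]
width: 1.003
```

Request:
drive_tool:
  deltas:
    - {"hand": 1,"offset": [-0.4,0.4,-3],"angular": [0,0,0]}
    - {"hand": 1,"offset": [-0.4,0.4,-7],"angular": [0,0,0]}
    - {"hand": 1,"offset": [-0.4,0.4,-10.5],"angular": [0,0,0]}
    - {"hand": 1,"offset": [-0.4,0.4,-10.5],"angular": [0,0,0]}
    - {"hand": 0,"offset": [-0.4,0.4,-10.5],"angular": [0,0,0]}
    - {"hand": 0,"offset": [-0.4,0.4,-10.5],"angular": [0,0,0]}
    - {"hand": 0,"offset": [-0.4,0.4,-10.5],"angular": [0,0,0]}
    - {"hand": 0,"offset": [-0.4,0.4,-10.5],"angular": [0,0,0]}
  force: 30

```text
time: 4.18
tool_pos: [0.3726, 0.2653, 0.0286]
tcp_rot: [2.221, 2.221, 0.005]
wrist_force: [-4.3, -0.8, 19.5]
width: 0.145
```

Request:
drive_tool:
  deltas:
    - {"hand": 0,"offset": [0,0,0],"angular": [0,0,0]}
    - {"hand": 0,"offset": [0,0,0],"angular": [0,0,0]}
    - {"hand": 0,"offset": [0,0,0],"angular": [0,0,0]}

```text
time: 4.55
tool_pos: [0.3738, 0.2662, 0.0298]
tcp_rot: [2.22, 2.221, 0.009]
wrist_force: [-2.2, 0.4, 15.9]
width: 0.0
```

Run:
```python
from h import *
s=cam("scene")["frame"]; w=cam("wrist")["frame"]
a=cv2.resize(s[200:330,320:450],(400,400),interpolation=cv2.INTER_CUBIC)
cv2.imwrite("pics/c3.png",np.hstack([a,cv2.resize(w,(400,300))[0:300].copy() if 0 else cv2.copyMakeBorder(cv2.resize(w,(400,300)),0,100,0,0,0)]))
print(bot.read_state()["wrist_force"])
```

```text
[-2.17744888  0.22190183 14.54877641]
```

View pics/c3.png

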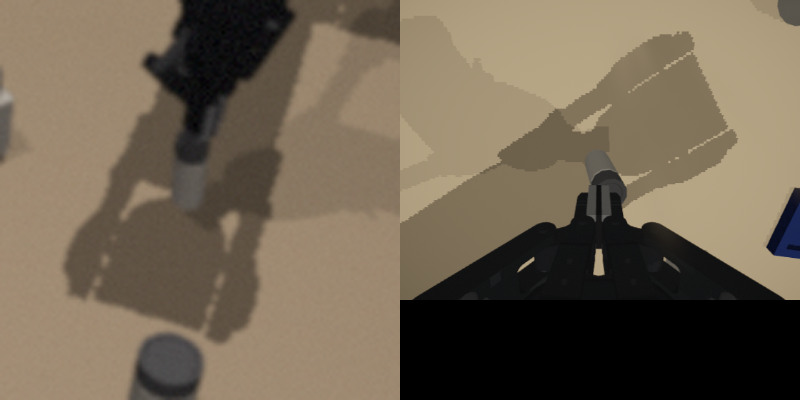

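The grip missed: the fingers shut fully on the -y side of the pot. The pot is still upright, near (598,175) in the right half of the crop. I'll open, lift and re-measure.

Request:
drive_tool:
  deltas:
    - {"hand": 1,"offset": [0,0,0],"angular": [0,0,0]}
    - {"hand": 1,"offset": [0,0,0],"angular": [0,0,0]}
    - {"hand": 1,"offset": [0,0,0],"angular": [0,0,0]}
    - {"hand": 1,"offset": [0,0,0],"angular": [0,0,0]}
    - {"hand": 1,"offset": [0,0,4],"angular": [0,0,0]}
    - {"hand": 1,"offset": [0,0,10],"angular": [0,0,0]}
    - {"hand": 1,"offset": [0,-4,14],"angular": [0,0,0]}
    - {"hand": 1,"offset": [0,-4,14],"angular": [0,0,0]}

```text
time: 5.65
tool_pos: [0.3737, 0.2241, 0.1703]
tcp_rot: [2.221, 2.218, 0.011]
wrist_force: [1.1, -0.7, -0.8]
width: 1.003
```

```bash
sleep 0
python3 - <<'E'
from h import *
for i in range(4): c=cam("wrist")
f=c["frame"]; st=bot.read_state(); print(st["tool_pos"],st["tcp_rot"],st["wrist_force"],-c["R"].T@c["t"])
p=proj(c,[.373,.265,.068]); print(p, proj(c,[.373,.265,0]))
s=cam("scene"); print(proj(s,[.373,.265,.068]),proj(s,[.373,.265,0]))
u,v=map(int,p);u=max(u,45);v=max(v,45)
a=f[v-45:v+45,u-45:u+45]
b=s["frame"][215:275,355:415]
cv2.imwrite("pics/c4.png",np.hstack([cv2.resize(a,(400,400),interpolation=2),cv2.resize(b,(400,400),interpolation=2)])); print(u-45,v-45)
E
```

```text
[0.37006494 0.22396919 0.16470243] [-2.22008339 -2.22119425  0.00418604] [-0.13598653  0.47024806 -0.65329528] [0.37086116 0.30661816 0.3471815 ]
[281.14448649 148.53342018] [280.67511663 138.76404802]
[383.91647257 242.99722995] [379.32686255 264.39344689]
236 103
```

View pics/c4.png

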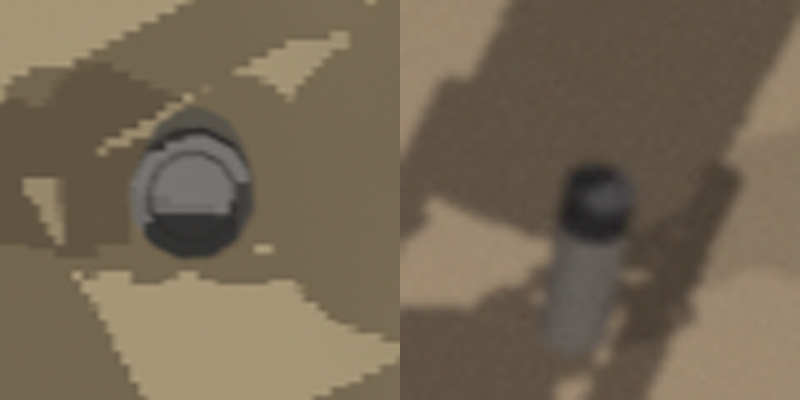

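The pot is upright and hasn't moved: its lid is at (0.372, 0.266) in both views. So the fingers shut on top of the lid, which means the real fingertips sit above the reported TCP. I'll close in the air and triangulate the tips.

Request:
drive_tool:
  deltas:
    - {"hand": 0,"offset": [0,0,5],"angular": [0,0,0]}
    - {"hand": 0,"offset": [0,0,5],"angular": [0,0,0]}
    - {"hand": 0,"offset": [0,0,5],"angular": [0,0,0]}
    - {"hand": 0,"offset": [0,0,5],"angular": [0,0,0]}
    - {"hand": 0,"offset": [0,0,5],"angular": [0,0,0]}
    - {"hand": 0,"offset": [0,0,5],"angular": [0,0,0]}
    - {"hand": 0,"offset": [0,0,5],"angular": [0,0,0]}

```text
time: 6.78
tool_pos: [0.3711, 0.2241, 0.2162]
tcp_rot: [-2.221, -2.222, 0.001]
wrist_force: [-0.5, 0.7, 0.5]
width: -0.001
```

Run:
```python
from h import *
c=cam("wrist"); s=cam("scene"); st=bot.read_state(); T=st["tool_pos"]; print(T,st["tcp_rot"],st["width"])
np.savez("pics/k.npz",**{n+k:v[k] for n,v in(("w",c),("s",s)) for k in("R","t","mtx")})
for h in(0,.02,.04): print(h,proj(c,T+[0,0,h]).round(1),proj(s,T+[0,0,h]).round(1))
u,v=map(int,proj(s,T)); print(u-40,v-50)
a=c["frame"][200:300,230:330].copy(); b=s["frame"][v-50:v+30,u-40:u+40].copy()
a,b=[cv2.resize(x,(400,400),interpolation=2) for x in(a,b)]
q=(proj(c,T)-[230,200])*4; cv2.circle(a,tuple(int(x) for x in q),4,(0,0,255),1)
q=(proj(s,T)-[u-40,v-50])*5; cv2.circle(b,tuple(int(x) for x in q),4,(0,0,255),1)
cv2.imwrite("pics/c5.png",cv2.convertScaleAbs(np.hstack([a,b]),alpha=1.6,beta=20))
```

```text
[0.37115561 0.22417378 0.21634714] [-2.22098475e+00 -2.22185929e+00  6.68969446e-05] 0.0007349920524824443
0 [278.  240.6] [381.6 179.7]
0.02 [278.  255.7] [383.1 171.9]
0.04 [277.9 274.4] [384.6 163.9]
341 129
```

View pics/c5.png

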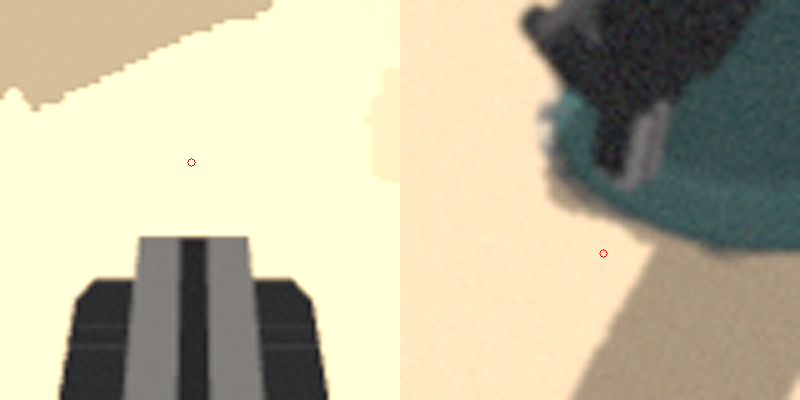

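The tips are 38 mm above the reported TCP: wrist edge at v=259, scene tip at (384,166), and the lid contact all agree. From here I use tip z = tool z + 0.038. Retrying the small pot.

Request:
drive_tool:
  deltas:
    - {"hand": 1,"offset": [0.1,4.2,0],"angular": [0,0,0]}
    - {"hand": 1,"offset": [0.1,4.2,-4],"angular": [0,0,0]}
    - {"hand": 1,"offset": [0.1,4.2,-7],"angular": [0,0,0]}
    - {"hand": 1,"offset": [0.1,4.2,-11],"angular": [0,0,0]}
    - {"hand": 1,"offset": [0.1,4.2,-15],"angular": [0,0,0]}
    - {"hand": 1,"offset": [0.1,4.2,-19],"angular": [0,0,0]}
    - {"hand": 1,"offset": [0.1,4.2,-22.8],"angular": [0,0,0]}
    - {"hand": 1,"offset": [0.1,4.2,-22.8],"angular": [0,0,0]}
  force: 30

```text
time: 7.88
tool_pos: [0.3691, 0.2642, -0.0144]
tcp_rot: [-2.22, -2.221, 0.011]
wrist_force: [0.2, -0.6, 0.2]
width: 0.996
```

Request:
drive_tool:
  deltas:
    - {"hand": 0,"offset": [0,0,0],"angular": [0,0,0]}
    - {"hand": 0,"offset": [0,0,0],"angular": [0,0,0]}
    - {"hand": 0,"offset": [0,0,0],"angular": [0,0,0]}
    - {"hand": 0,"offset": [0,0,0],"angular": [0,0,0]}
    - {"hand": 0,"offset": [0,0,0],"angular": [0,0,0]}
    - {"hand": 0,"offset": [0,0,0],"angular": [0,0,0]}
    - {"hand": 0,"offset": [0,0,0],"angular": [0,0,0]}

```text
time: 8.75
tool_pos: [0.3731, 0.2669, -0.0104]
tcp_rot: [2.221, 2.222, 0.003]
wrist_force: [-0.4, -0.0, 6.9]
width: 0.275
```

Request:
drive_tool:
  deltas:
    - {"hand": 0,"offset": [0,0,2],"angular": [0,0,0]}
    - {"hand": 0,"offset": [0,0,6],"angular": [0,0,0]}
    - {"hand": 0,"offset": [0,0,11],"angular": [0,0,0]}
    - {"hand": 0,"offset": [0,0,15],"angular": [0,0,0]}
    - {"hand": 0,"offset": [2,-4,15],"angular": [0,0,0]}
    - {"hand": 0,"offset": [4.5,-8.5,15],"angular": [0,0,0]}
    - {"hand": 0,"offset": [7,-13,15],"angular": [0,0,0]}
    - {"hand": 0,"offset": [9.5,-17.5,15],"angular": [0,0,0]}

```text
time: 9.75
tool_pos: [0.4676, 0.0898, 0.1384]
tcp_rot: [2.221, 2.222, 0.001]
wrist_force: [0.9, 0.2, -0.5]
width: 0.273
```

Request:
drive_tool:
  deltas:
    - {"hand": 0,"offset": [2,-5,0],"angular": [0,0,0]}
    - {"hand": 0,"offset": [3,-10,0],"angular": [0,0,0]}
    - {"hand": 0,"offset": [3.5,-15.5,0],"angular": [0,0,0]}
    - {"hand": 0,"offset": [4,-21,0],"angular": [0,0,0]}
    - {"hand": 0,"offset": [4.5,-26.5,0],"angular": [0,0,0]}
    - {"hand": 0,"offset": [5,-32,0],"angular": [0,0,0]}
    - {"hand": 0,"offset": [5,-37.5,0],"angular": [0,0,0]}
    - {"hand": 0,"offset": [5,-42,0],"angular": [0,0,0]}

```text
time: 10.75
tool_pos: [0.5167, -0.3308, 0.138]
tcp_rot: [-2.222, -2.221, 0.0]
wrist_force: [0.8, -0.4, -0.3]
width: 0.269
```

Request:
drive_tool:
  deltas:
    - {"hand": 0,"offset": [0,-2,0],"angular": [0,0,0]}
    - {"hand": 0,"offset": [0,-3.3,-1],"angular": [0,0,0]}
    - {"hand": 0,"offset": [0,-3.3,-4],"angular": [0,0,0]}
    - {"hand": 0,"offset": [0,-3.3,-7],"angular": [0,0,0]}
    - {"hand": 0,"offset": [0,-3.3,-9],"angular": [0,0,0]}
    - {"hand": 0,"offset": [0,-3.3,-9],"angular": [0,0,0]}
    - {"hand": 0,"offset": [0,-3.3,-9],"angular": [0,0,0]}

```text
time: 11.62
tool_pos: [0.518, -0.3619, 0.0493]
tcp_rot: [2.219, 2.222, 0.0]
wrist_force: [-0.6, 0.2, 0.5]
width: 0.271
```

Run:
```python
from h import *
c=cam("wrist");f=c["frame"]; st=bot.read_state(); print(st["tool_pos"],st["tcp_rot"],st["width"],st["wrist_force"])
h=cv2.cvtColor(f,cv2.COLOR_BGR2HSV); m=cv2.inRange(h,(105,130,25),(130,255,255))
for k in cv2.findContours(m,0,2)[0]:
    if cv2.contourArea(k)>300:
        P=np.array([ray(c,p[0],.012)[:2] for p in k],np.float32)*1000; print(cv2.minAreaRect(P),cv2.minEnclosingCircle(P))
cv2.imwrite("pics/c6.png",f)
```

```text
[ 0.51837152 -0.36230817  0.04989805] [2.21868751e+00 2.22063833e+00 5.89194044e-04] 0.270490611254218 [ 0.4443927   0.06678027 -0.51336082]
((747.6048583984375, -515.915283203125), (27.59861183166504, 89.9866714477539), 15.57183837890625) ((749.9923095703125, -515.2500610351562), 46.39576721191406)
((518.71533203125, -361.6583251953125), (53.82368850708008, 57.06398391723633), 88.5927963256836) ((518.7615356445312, -364.166748046875), 29.702966690063477)
((386.6069030761719, -285.47589111328125), (91.63877868652344, 88.87071228027344), 74.71443176269531) ((383.89471435546875, -284.9076843261719), 47.68331527709961)
((622.4920654296875, -231.76588439941406), (55.75522232055664, 11.299788475036621), 0.06142013520002365) ((622.4859619140625, -226.11599731445312), 27.877708435058594)
```

View pics/c6.png

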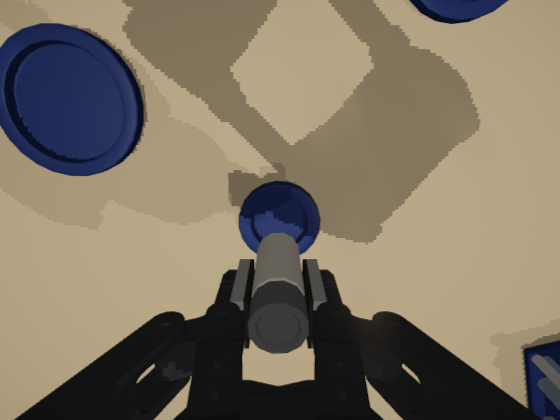

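The pot is upright in the grip, directly over the small holder at (280,218), whose measured centre is (0.519,-0.363). Lowering.

Request:
drive_tool:
  deltas:
    - {"hand": 0,"offset": [0,-0.1,-2],"angular": [0,0,0]}
    - {"hand": 0,"offset": [0,-0.1,-4],"angular": [0,0,0]}
    - {"hand": 0,"offset": [0,-0.1,-5],"angular": [0,0,0]}
    - {"hand": 0,"offset": [0,-0.1,-5.4],"angular": [0,0,0]}
    - {"hand": 0,"offset": [0,-0.1,-5.4],"angular": [0,0,0]}
    - {"hand": 0,"offset": [0,-0.1,-5.4],"angular": [0,0,0]}

```text
time: 12.42
tool_pos: [0.5174, -0.363, -0.0057]
tcp_rot: [2.221, 2.222, 0.0]
wrist_force: [-0.3, 0.5, -0.2]
width: 0.278
```

Request:
drive_tool:
  deltas:
    - {"hand": 0,"offset": [0,0,-0.1],"angular": [0,0,0]}
    - {"hand": 0,"offset": [0,0,-0.2],"angular": [0,0,0]}
    - {"hand": 0,"offset": [0,0,-0.2],"angular": [0,0,0]}

```text
time: 12.8
tool_pos: [0.5175, -0.3631, -0.0064]
tcp_rot: [2.22, 2.222, 0.0]
wrist_force: [-2.0, 1.1, 6.0]
width: 0.274
```

Request:
drive_tool:
  deltas:
    - {"hand": 0,"offset": [0,0,-0.1],"angular": [0,0,0]}
    - {"hand": 0,"offset": [0,0,-0.1],"angular": [0,0,0]}

```text
time: 13.05
tool_pos: [0.5175, -0.3631, -0.0064]
tcp_rot: [2.22, 2.222, -0.0]
wrist_force: [-3.6, 2.8, 11.8]
width: 0.268
```

Request:
drive_tool:
  deltas:
    - {"hand": 0.4,"offset": [0,0,0],"angular": [0,0,0]}
    - {"hand": 0.6,"offset": [0,0,0],"angular": [0,0,0]}
    - {"hand": 1,"offset": [0,0,0],"angular": [0,0,0]}
    - {"hand": 1,"offset": [0,0,0],"angular": [0,0,0]}
    - {"hand": 1,"offset": [0,0,3],"angular": [0,0,0]}
    - {"hand": 1,"offset": [0,0,8],"angular": [0,0,0]}
    - {"hand": 1,"offset": [0,0,14],"angular": [0,0,0]}
    - {"hand": 1,"offset": [0,5,16],"angular": [0,0,0]}

```text
time: 14.05
tool_pos: [0.5202, -0.3166, 0.157]
tcp_rot: [2.218, 2.211, 0.002]
wrist_force: [0.4, 0.1, 0.0]
width: 1.002
```

Request:
drive_tool:
  deltas:
    - {"hand": 1,"offset": [1.5,6,0],"angular": [0,0,0]}
    - {"hand": 1,"offset": [1.5,12,0],"angular": [0,0,0]}
    - {"hand": 1,"offset": [1.5,18,0],"angular": [0,0,0]}
    - {"hand": 1,"offset": [1.5,24,0],"angular": [0,0,0]}
    - {"hand": 1,"offset": [1.5,30,0],"angular": [0,0,0]}
    - {"hand": 1,"offset": [1.5,36,0],"angular": [0,0,0]}
    - {"hand": 1,"offset": [1.5,42,0],"angular": [0,0,0]}
    - {"hand": 1,"offset": [1.5,48,0],"angular": [0,0,0]}

```text
time: 15.05
tool_pos: [0.532, 0.1692, 0.1515]
tcp_rot: [2.221, 2.222, 0.001]
wrist_force: [0.9, -0.6, 0.5]
width: 1.001
```

Request:
drive_tool:
  deltas:
    - {"hand": 1,"offset": [0,6,0],"angular": [0,0,0]}
    - {"hand": 1,"offset": [0,12,0],"angular": [0,0,0]}
    - {"hand": 1,"offset": [0,16,0],"angular": [0,0,0]}
    - {"hand": 1,"offset": [0,16,0],"angular": [0,0,0]}
    - {"hand": 1,"offset": [0,16,0],"angular": [0,0,0]}
    - {"hand": 1,"offset": [0,16,0],"angular": [0,0,0]}

```text
time: 15.8
tool_pos: [0.5322, 0.3258, 0.1512]
tcp_rot: [2.222, 2.22, -0.001]
wrist_force: [0.2, -0.4, -0.0]
width: 0.995
```

Run:
```python
from h import *
c=cam("wrist");f=c["frame"]; st=bot.read_state(); print(st["tool_pos"],st["tcp_rot"],st["width"])
print(proj(c,[.5332,.4,.074]),"red",proj(c,[.5283,.4814,.074]))
t=cam("top")["frame"]
p=cv2.copyMakeBorder(cv2.resize(t[187:247,399:459],(240,240),interpolation=2),0,180,0,0,0)
cv2.imwrite("pics/c7.png",np.hstack([f,p]))
```

```text
[0.53233886 0.32583804 0.15137297] [ 2.22256530e+00  2.22008427e+00 -4.62198190e-04] 0.992775980168844
[279.1589105  108.36840579] red [271.93686229 -17.44545445]
```

View pics/c7.png

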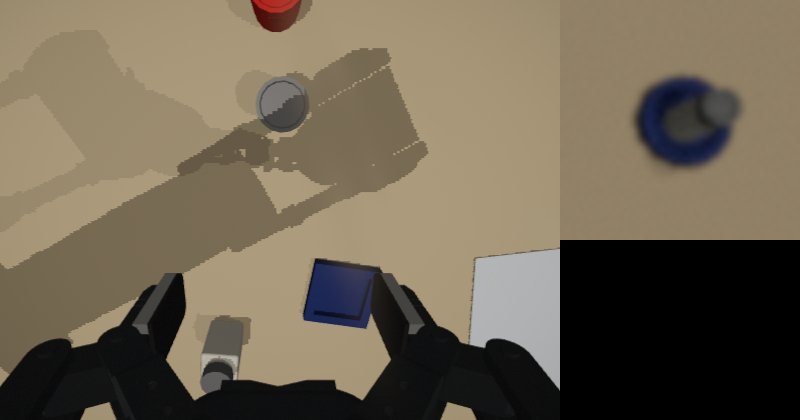

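The small pot stands in its well (right inset). The medium pot's lid is at (283,103), giving (0.536, 0.403), and the red one is beyond it at (276,10). Grasping with the jaws along x.

Request:
drive_tool:
  deltas:
    - {"hand": 1,"offset": [0.4,5,0],"angular": [0,0,0]}
    - {"hand": 1,"offset": [0.4,7.7,0],"angular": [0,0,0]}
    - {"hand": 1,"offset": [0.4,7.7,-4],"angular": [0,0,0]}
    - {"hand": 1,"offset": [0.4,7.7,-8],"angular": [0,0,0]}
    - {"hand": 1,"offset": [0.4,7.7,-12],"angular": [0,0,0]}
    - {"hand": 1,"offset": [0.4,7.7,-15],"angular": [0,0,0]}
    - {"hand": 1,"offset": [0.4,7.7,-16.4],"angular": [0,0,0]}
    - {"hand": 1,"offset": [0.4,7.7,-16.4],"angular": [0,0,0]}
  force: 30

```text
time: 16.9
tool_pos: [0.5356, 0.4035, -0.0136]
tcp_rot: [-2.221, -2.222, 0.004]
wrist_force: [1.0, -0.4, 0.1]
width: 1.0
```

Request:
drive_tool:
  deltas:
    - {"hand": 0,"offset": [0,0,0],"angular": [0,0,0]}
    - {"hand": 0,"offset": [0,0,0],"angular": [0,0,0]}
    - {"hand": 0,"offset": [0,0,0],"angular": [0,0,0]}
    - {"hand": 0,"offset": [0,0,0],"angular": [0,0,0]}
    - {"hand": 0,"offset": [0,0,0],"angular": [0,0,0]}
    - {"hand": 0,"offset": [0,0,0],"angular": [0,0,0]}

```text
time: 17.65
tool_pos: [0.5372, 0.405, -0.0109]
tcp_rot: [2.221, 2.222, 0.004]
wrist_force: [-0.8, -0.5, 6.5]
width: 0.472
```

Request:
drive_tool:
  deltas:
    - {"hand": 0,"offset": [0,0,2],"angular": [0,0,0]}
    - {"hand": 0,"offset": [0,0,6],"angular": [0,0,0]}
    - {"hand": 0,"offset": [0,0,11],"angular": [0,0,0]}
    - {"hand": 0,"offset": [0,0,15],"angular": [0,0,0]}
    - {"hand": 0,"offset": [0.6,-4,15],"angular": [0,0,0]}
    - {"hand": 0,"offset": [1.4,-9,15],"angular": [0,0,0]}
    - {"hand": 0,"offset": [2.2,-14.5,15],"angular": [0,0,0]}
    - {"hand": 0,"offset": [3,-20,15],"angular": [0,0,0]}

```text
time: 18.65
tool_pos: [0.5661, 0.2027, 0.1384]
tcp_rot: [2.22, 2.222, 0.001]
wrist_force: [1.0, -0.3, -0.4]
width: 0.468
```

Request:
drive_tool:
  deltas:
    - {"hand": 0,"offset": [0.8,-5.5,0],"angular": [0,0,0]}
    - {"hand": 0,"offset": [1.6,-11,0],"angular": [0,0,0]}
    - {"hand": 0,"offset": [2.4,-16.5,0],"angular": [0,0,0]}
    - {"hand": 0,"offset": [3.2,-22,0],"angular": [0,0,0]}
    - {"hand": 0,"offset": [4,-27.5,0],"angular": [0,0,0]}
    - {"hand": 0,"offset": [4.8,-33,0],"angular": [0,0,0]}
    - {"hand": 0,"offset": [5.6,-38,0],"angular": [0,0,0]}
    - {"hand": 0,"offset": [6,-39.7,0],"angular": [0,0,0]}

```text
time: 19.65
tool_pos: [0.6262, -0.1959, 0.1382]
tcp_rot: [2.224, 2.218, -0.0]
wrist_force: [1.0, 0.6, -1.7]
width: 0.473
```

Request:
drive_tool:
  deltas:
    - {"hand": 0,"offset": [0,0,-3],"angular": [0,0,0]}
    - {"hand": 0,"offset": [0,0,-7],"angular": [0,0,0]}
    - {"hand": 0,"offset": [0,0,-9],"angular": [0,0,0]}
    - {"hand": 0,"offset": [0,0,-9],"angular": [0,0,0]}
    - {"hand": 0,"offset": [0,0,-9],"angular": [0,0,0]}

```text
time: 20.27
tool_pos: [0.6275, -0.1928, 0.0491]
tcp_rot: [2.219, 2.221, 0.002]
wrist_force: [0.2, -0.7, -1.0]
width: 0.472
```

```bash
cat >> h.py <<'E'
def hold(c):
    h=cv2.cvtColor(c["frame"],cv2.COLOR_BGR2HSV); m=cv2.inRange(h,(105,130,25),(130,255,255))
    for k in cv2.findContours(m,0,2)[0]:
        if cv2.contourArea(k)>300:
            P=np.array([ray(c,p[0],.012)[:2] for p in k],np.float32)*1000; r=cv2.minAreaRect(P); e=cv2.minEnclosingCircle(P)
            print("rect",np.round(r[0],1),np.round(r[1]),round(r[2],1),"circ",np.round(e[0],1),round(e[1],1))
E
python3 - <<'E'
from h import *
c=cam("wrist"); st=bot.read_state(); print(st["tool_pos"],st["width"],st["wrist_force"]); hold(c)
cv2.imwrite("pics/c8.png",c["frame"])
E
```

```text
[ 0.62785664 -0.19302404  0.04953104] 0.4695901586178208 [-0.70737284 -0.17888062 -0.74025145]
rect [ 532.  -361.7] [50. 11.] 83.6 circ [ 531.7 -361.7] 25.6
rect [ 419.5 -287.3] [92. 30.] 74.7 circ [ 404.9 -283.3] 45.8
rect [ 624.  -189.4] [71. 63.] 3.3 circ [ 626.  -195.8] 38.0
```

Request:
drive_tool:
  deltas:
    - {"hand": 0,"offset": [-0.1,-0.2,-2],"angular": [0,0,0]}
    - {"hand": 0,"offset": [-0.1,-0.2,-4],"angular": [0,0,0]}
    - {"hand": 0,"offset": [-0.1,-0.2,-5],"angular": [0,0,0]}
    - {"hand": 0,"offset": [-0.1,-0.2,-5.4],"angular": [0,0,0]}
    - {"hand": 0,"offset": [-0.1,-0.2,-5.6],"angular": [0,0,0]}
    - {"hand": 0,"offset": [-0.1,-0.2,-5.6],"angular": [0,0,0]}

```text
time: 21.08
tool_pos: [0.6232, -0.1943, -0.0068]
tcp_rot: [-2.218, -2.219, 0.004]
wrist_force: [-10.5, 2.9, 16.6]
width: 0.473
```

Request:
drive_tool:
  deltas:
    - {"hand": 0,"offset": [0,0,0.2],"angular": [0,0,0]}
    - {"hand": 0,"offset": [0,0,0.2],"angular": [0,0,0]}
    - {"hand": 0,"offset": [0,0,0.2],"angular": [0,0,0]}

```text
time: 21.45
tool_pos: [0.6254, -0.1949, -0.0068]
tcp_rot: [2.221, 2.222, 0.0]
wrist_force: [0.3, 0.8, 1.5]
width: 0.471
```

Run:
```python
from h import *
c=cam("wrist"); st=bot.read_state(); print(st["tool_pos"],st["tcp_rot"],st["width"],st["wrist_force"],st["torque"])
s=cam("scene")["frame"]; p=cv2.resize(s[150:220,150:220],(240,240),interpolation=2)
cv2.imwrite("pics/c9.png",np.hstack([c["frame"],cv2.copyMakeBorder(p,0,180,0,0,0)]))
```

```text
[ 0.62543549 -0.19489746 -0.00678767] [2.22078198e+00 2.22174216e+00 1.84636034e-04] 0.47120412467400946 [ 0.46100172 -0.04177853  0.58424054] [-0.0241801   0.02972492  0.02001727]
```

View pics/c9.png

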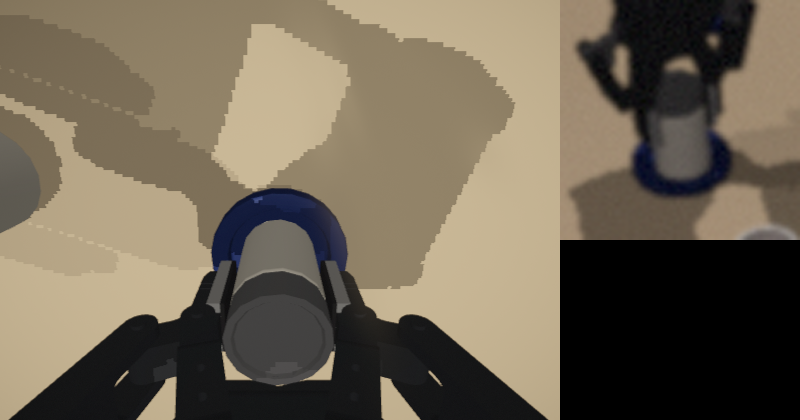

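The medium pot is centred in its well. Releasing it and moving on to the large pot.

Request:
drive_tool:
  deltas:
    - {"hand": 0,"offset": [0,0,-0.1],"angular": [0,0,0]}
    - {"hand": 0.6,"offset": [0,0,-0.1],"angular": [0,0,0]}
    - {"hand": 0.8,"offset": [0,0,-0.1],"angular": [0,0,0]}
    - {"hand": 1,"offset": [0,0,-0.1],"angular": [0,0,0]}
    - {"hand": 1,"offset": [0,0,0],"angular": [0,0,0]}
    - {"hand": 1,"offset": [0,0,4],"angular": [0,0,0]}
    - {"hand": 1,"offset": [0,0,10],"angular": [0,0,0]}
    - {"hand": 1,"offset": [0,0,15.7],"angular": [0,0,0]}

```text
time: 22.55
tool_pos: [0.6249, -0.1947, 0.1518]
tcp_rot: [-2.221, -2.222, 0.0]
wrist_force: [0.7, -0.0, 0.8]
width: 1.0
```

Request:
drive_tool:
  deltas:
    - {"hand": 1,"offset": [-2.5,0.5,0],"angular": [0,0,10]}
    - {"hand": 1,"offset": [-5,1,0],"angular": [0,0,20]}
    - {"hand": 1,"offset": [-8,2,0],"angular": [0,0,30]}
    - {"hand": 1,"offset": [-11,3,0],"angular": [0,0,40]}
    - {"hand": 1,"offset": [-14,3.7,0],"angular": [0,0,50]}
    - {"hand": 1,"offset": [-16.1,4.2,0],"angular": [0,0,60]}
    - {"hand": 1,"offset": [-16.1,4.2,0],"angular": [0,0,64]}
    - {"hand": 1,"offset": [-16.1,4.2,0],"angular": [0,0,64]}

```text
time: 23.55
tool_pos: [0.4641, -0.1528, 0.1507]
tcp_rot: [0.707, 3.06, -0.0]
wrist_force: [0.0, -0.1, 0.3]
width: 0.995
```

Request:
drive_tool:
  deltas:
    - {"hand": 1,"offset": [0,0,0],"angular": [0,0,0]}

```text
time: 23.68
tool_pos: [0.4644, -0.1529, 0.1505]
tcp_rot: [0.708, 3.061, -0.0]
wrist_force: [-0.6, 0.5, 0.5]
width: 1.0
```

Run:
```python
from h import *
c=cam("wrist"); st=bot.read_state(); print(st["tool_pos"],st["tcp_rot"],st["width"],st["wrist_force"])
print(proj(c,[.4641,-.1532,.082]))
for x in(-.002,.008):
  print(proj(c,[.4641+x,-.1532,.082]),proj(c,[.4641,-.1532+x,.082]))
s=cam("scene")["frame"]; p=cv2.resize(s[150:220,150:220],(240,240),interpolation=2)
cv2.imwrite("pics/c10.png",np.hstack([c["frame"],cv2.copyMakeBorder(p,0,180,0,0,0)]))
```

```text
[ 0.46444331 -0.15286373  0.15048046] [ 7.07318635e-01  3.06073513e+00 -5.10203982e-05] 0.9971085128717756 [-0.24893593 -1.25001115 -0.46999244]
[278.16374799 205.42549848]
[277.07069933 203.30150357] [275.9332911  206.46093918]
[282.48815382 213.82861565] [287.13355869 201.26146057]
```

View pics/c10.png

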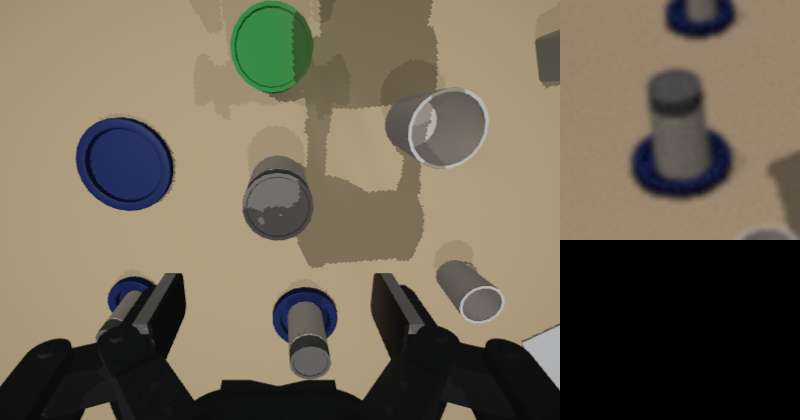

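The medium pot stands in its well. The large pot's lid at (278,205) is exactly where predicted, and green is clear at (271,47). Grasping.

Request:
drive_tool:
  deltas:
    - {"hand": 1,"offset": [0,0,-4],"angular": [0,0,0]}
    - {"hand": 1,"offset": [0,0,-8],"angular": [0,0,0]}
    - {"hand": 1,"offset": [0,0,-12],"angular": [0,0,0]}
    - {"hand": 1,"offset": [0,0,-15],"angular": [0,0,0]}
    - {"hand": 1,"offset": [0,0,-16.4],"angular": [0,0,0]}
    - {"hand": 1,"offset": [0,0,-16.4],"angular": [0,0,0]}
    - {"hand": 0,"offset": [0,0,-16.4],"angular": [0,0,0]}
    - {"hand": 0,"offset": [0,0,-16.4],"angular": [0,0,0]}
  force: 30

```text
time: 24.78
tool_pos: [0.4658, -0.1535, -0.0119]
tcp_rot: [0.705, 3.058, -0.001]
wrist_force: [-0.2, -1.4, 1.5]
width: 0.672
```

Request:
drive_tool:
  deltas:
    - {"hand": 0,"offset": [0,0,0],"angular": [0,0,0]}
    - {"hand": 0,"offset": [0,0,0],"angular": [0,0,0]}
    - {"hand": 0,"offset": [0,0,0],"angular": [0,0,0]}
    - {"hand": 0,"offset": [0,0,0],"angular": [0,0,0]}

```text
time: 25.28
tool_pos: [0.4658, -0.1535, -0.0119]
tcp_rot: [0.705, 3.058, -0.001]
wrist_force: [-0.9, 0.2, 6.8]
width: 0.675
```

Request:
drive_tool:
  deltas:
    - {"hand": 0,"offset": [0,0,2],"angular": [0,0,0]}
    - {"hand": 0,"offset": [0,0,6],"angular": [0,0,0]}
    - {"hand": 0,"offset": [0,0,11],"angular": [0,0,0]}
    - {"hand": 0,"offset": [0,0,13],"angular": [0,0,0]}
    - {"hand": 0,"offset": [-2,-3.5,13],"angular": [0,0,0]}
    - {"hand": 0,"offset": [-5,-8,13],"angular": [0,0,0]}
    - {"hand": 0,"offset": [-7.5,-12,13],"angular": [0,0,0]}
    - {"hand": 0,"offset": [-8.3,-13,13],"angular": [0,0,0]}

```text
time: 26.28
tool_pos: [0.3795, -0.2842, 0.1162]
tcp_rot: [-0.71, -3.06, 0.0]
wrist_force: [0.7, 0.1, -3.0]
width: 0.671
```

Request:
drive_tool:
  deltas:
    - {"hand": 0,"offset": [0,0,-2],"angular": [0,0,0]}
    - {"hand": 0,"offset": [0,0,-5],"angular": [0,0,0]}
    - {"hand": 0,"offset": [0,0,-7],"angular": [0,0,0]}
    - {"hand": 0,"offset": [0,0,-7],"angular": [0,0,0]}
    - {"hand": 0,"offset": [0,0,-7],"angular": [0,0,0]}

```text
time: 26.9
tool_pos: [0.3818, -0.2828, 0.047]
tcp_rot: [0.705, 3.061, -0.0]
wrist_force: [-0.6, 0.4, -1.5]
width: 0.671
```

Run:
```python
from h import *
c=cam("wrist"); st=bot.read_state(); print(st["tool_pos"],st["tcp_rot"],st["width"],st["wrist_force"]); hold(c)
```

```text
[ 0.3821297  -0.28312271  0.04746293] [ 7.04984853e-01  3.05973451e+00 -1.09516811e-03] 0.6694336427852515 [-4.63202638e-01 -4.90091257e-04 -2.19684977e+00]
rect [ 361.3 -289.1] [76. 57.] 83.1 circ [ 366.4 -290.5] 42.6
```

Request:
drive_tool:
  deltas:
    - {"hand": 0,"offset": [0,-0.1,-2],"angular": [0,0,0]}
    - {"hand": 0,"offset": [0,-0.1,-4],"angular": [0,0,0]}
    - {"hand": 0,"offset": [0,-0.1,-5],"angular": [0,0,0]}
    - {"hand": 0,"offset": [0,-0.1,-5.3],"angular": [0,0,0]}
    - {"hand": 0,"offset": [0,-0.1,-5.5],"angular": [0,0,0]}
    - {"hand": 0,"offset": [0,-0.1,-5.5],"angular": [0,0,0]}

```text
time: 27.7
tool_pos: [0.3818, -0.2843, -0.0079]
tcp_rot: [0.706, 3.06, -0.001]
wrist_force: [-0.9, -0.0, -0.2]
width: 0.672
```

Run:
```python
from h import *
c=cam("wrist"); st=bot.read_state(); print(st["tool_pos"],st["width"],st["wrist_force"])
s=cam("scene")["frame"]; p=cv2.resize(s[100:180,205:285],(240,240),interpolation=2)
cv2.imwrite("pics/c11.png",np.hstack([c["frame"],cv2.copyMakeBorder(p,0,180,0,0,0)]))
```

```text
[ 0.38183829 -0.28432341 -0.00788082] 0.6717895433455161 [ 0.37176629 -0.31309616 -0.53931774]
```

View pics/c11.png

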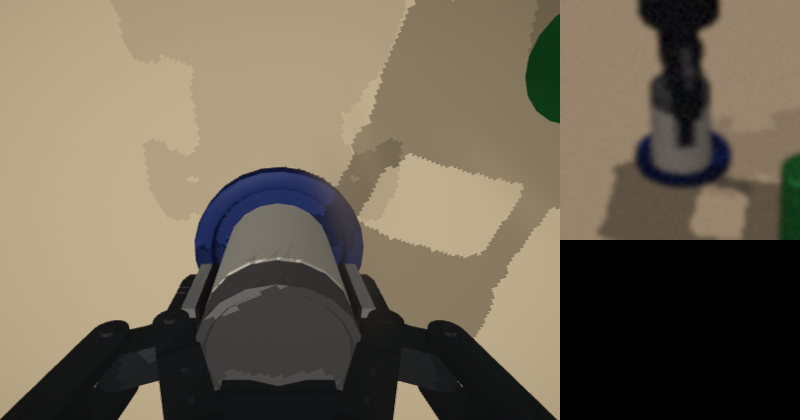

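The large pot is centred in the well, just about on the floor. Creeping down to contact.

Request:
drive_tool:
  deltas:
    - {"hand": 0,"offset": [0,0,-0.1],"angular": [0,0,0]}
    - {"hand": 0,"offset": [0,0,-0.15],"angular": [0,0,0]}
    - {"hand": 0,"offset": [0,0,-0.15],"angular": [0,0,0]}

```text
time: 28.18
tool_pos: [0.3819, -0.2844, -0.0079]
tcp_rot: [0.706, 3.06, -0.001]
wrist_force: [-5.5, 3.8, 13.5]
width: 0.673
```

Request:
drive_tool:
  deltas:
    - {"hand": 0.75,"offset": [0,0,0],"angular": [0,0,0]}
    - {"hand": 0.9,"offset": [0,0,0],"angular": [0,0,0]}
    - {"hand": 1,"offset": [0,0,0],"angular": [0,0,0]}
    - {"hand": 1,"offset": [0,0,0],"angular": [0,0,0]}
    - {"hand": 1,"offset": [0,0,3],"angular": [0,0,0]}
    - {"hand": 1,"offset": [0,0,9],"angular": [0,0,0]}
    - {"hand": 1,"offset": [0,0,15],"angular": [0,0,0]}
    - {"hand": 1,"offset": [0,0,15.8],"angular": [0,0,0]}

```text
time: 29.18
tool_pos: [0.3844, -0.2864, 0.1535]
tcp_rot: [0.704, 3.052, -0.007]
wrist_force: [-0.5, 1.0, -0.3]
width: 1.002
```

Request:
drive_tool:
  deltas:
    - {"hand": 1,"offset": [2.5,5,0],"angular": [0,0,4]}
    - {"hand": 1,"offset": [5,10.5,0],"angular": [0,0,8]}
    - {"hand": 1,"offset": [6.5,16,0],"angular": [0,0,12]}
    - {"hand": 1,"offset": [8,21.5,0],"angular": [0,0,16]}
    - {"hand": 1,"offset": [8.6,27,0],"angular": [0,0,20]}
    - {"hand": 1,"offset": [8.6,32.5,0],"angular": [0,0,20]}
    - {"hand": 1,"offset": [8.6,38,0],"angular": [0,0,20]}
    - {"hand": 1,"offset": [8.6,41.5,0],"angular": [0,0,20]}

```text
time: 30.18
tool_pos: [0.466, 0.1334, 0.1465]
tcp_rot: [-0.161, -3.136, 0.0]
wrist_force: [1.0, 0.5, -0.5]
width: 0.996
```

Request:
drive_tool:
  deltas:
    - {"hand": 1,"offset": [0,0,0],"angular": [0,0,0]}
    - {"hand": 1,"offset": [0,0,0],"angular": [0,0,0]}

```text
time: 30.42
tool_pos: [0.4664, 0.1307, 0.1469]
tcp_rot: [-0.163, -3.136, 0.002]
wrist_force: [0.0, 0.9, 0.1]
width: 1.004
```

Run:
```python
from h import *
c=cam("wrist"); st=bot.read_state(); print(st["tool_pos"],st["tcp_rot"]); hold(c)
p=proj(c,[.468,.131,.076]); print("cap",p); u,v=map(int,p); print(u-45,v-45)
print(proj(c,[.468,.131,.058]))
m=cv2.inRange(cv2.cvtColor(c["frame"],cv2.COLOR_BGR2HSV),(0,0,150),(180,40,255))
a=cv2.resize(c["frame"][v-45:v+45,u-45:u+45],(400,400),interpolation=2)
s=cam("scene")["frame"]; b=cv2.resize(s[100:180,205:285],(400,400),interpolation=2)
cv2.imwrite("pics/c12.png",np.hstack([a,b]))
np.savez("pics/k12.npz",R=c["R"],t=c["t"],mtx=c["mtx"])
```

```text
[0.46667678 0.13026528 0.14708605] [-1.64345263e-01 -3.13595550e+00  1.42086710e-03]
rect [ 603.3 -177.3] [62. 39.] 66.2 circ [ 608.3 -180.5] 31.8
rect [601.8 190.8] [75. 80.] 80.8 circ [601.4 191. ] 53.7
cap [279.52204633 206.8496658 ]
234 161
[279.42733942 200.2619883 ]
```

View pics/c12.png

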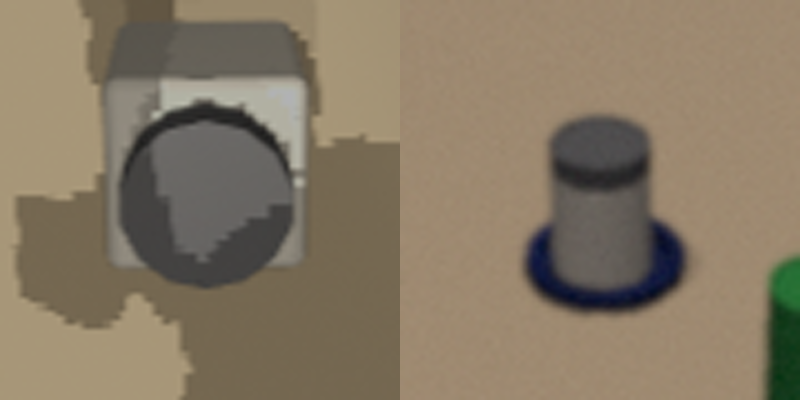

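The large pot is upright in its well. The bottle's edges are square to the gripper, so its yaw is 84° and the well's is 80.9°. Its cap is where predicted. Grasping it.

Request:
drive_tool:
  deltas:
    - {"hand": 1,"offset": [0.1,0,-4],"angular": [0,0,0]}
    - {"hand": 1,"offset": [0.1,0,-8],"angular": [0,0,0]}
    - {"hand": 1,"offset": [0.1,0,-12],"angular": [0,0,0]}
    - {"hand": 1,"offset": [0.1,0,-15],"angular": [0,0,0]}
    - {"hand": 1,"offset": [0.1,0,-16.8],"angular": [0,0,0]}
    - {"hand": 1,"offset": [0.1,0,-16.8],"angular": [0,0,0]}
    - {"hand": 0,"offset": [0.1,0,-16.8],"angular": [0,0,0]}
    - {"hand": 0,"offset": [0.1,0,-16.8],"angular": [0,0,0]}
  force: 30

```text
time: 31.52
tool_pos: [0.4695, 0.1312, -0.0189]
tcp_rot: [0.164, 3.135, 0.001]
wrist_force: [0.0, -0.5, 0.2]
width: 0.604
```

Request:
drive_tool:
  deltas:
    - {"hand": 0,"offset": [0,0,0],"angular": [0,0,0]}
    - {"hand": 0,"offset": [0,0,0],"angular": [0,0,0]}
    - {"hand": 0,"offset": [0,0,0],"angular": [0,0,0]}
    - {"hand": 0,"offset": [0,0,0],"angular": [0,0,0]}
    - {"hand": 0,"offset": [0,0,0],"angular": [0,0,0]}

```text
time: 32.15
tool_pos: [0.4694, 0.1314, -0.0189]
tcp_rot: [0.163, 3.135, 0.0]
wrist_force: [-0.2, -0.6, 6.5]
width: 0.466
```

Request:
drive_tool:
  deltas:
    - {"hand": 0,"offset": [0,0,2],"angular": [0,0,0]}
    - {"hand": 0,"offset": [0,0,6],"angular": [0,0,0]}
    - {"hand": 0,"offset": [0,0,11],"angular": [0,0,0]}
    - {"hand": 0,"offset": [0,0,12],"angular": [0,0,0]}
    - {"hand": 0,"offset": [4,2,12],"angular": [0,0,-1]}
    - {"hand": 0,"offset": [9,4,12],"angular": [0,0,-2]}
    - {"hand": 0,"offset": [12.5,5.7,12],"angular": [0,0,-3.1]}
    - {"hand": 0,"offset": [13.6,6.2,12],"angular": [0,0,-3.1]}

```text
time: 33.15
tool_pos: [0.6047, 0.1938, 0.098]
tcp_rot: [-0.247, -3.13, 0.001]
wrist_force: [-0.1, 0.0, -0.9]
width: 0.463
```

Request:
drive_tool:
  deltas:
    - {"hand": 0,"offset": [0,0,-3],"angular": [0,0,0]}
    - {"hand": 0,"offset": [0,0,-6],"angular": [0,0,0]}
    - {"hand": 0,"offset": [0,0,-8],"angular": [0,0,0]}
    - {"hand": 0,"offset": [0,0,-8],"angular": [0,0,0]}
    - {"hand": 0,"offset": [0,0,-8],"angular": [0,0,0]}

```text
time: 33.78
tool_pos: [0.6047, 0.1933, 0.0208]
tcp_rot: [0.248, 3.131, 0.001]
wrist_force: [0.6, 0.3, -0.7]
width: 0.469
```

Run:
```python
from h import *
c=cam("wrist"); st=bot.read_state(); print(st["tool_pos"],st["tcp_rot"],st["width"],st["wrist_force"]); hold(c)
s=cam("scene"); hold(s)
b=cv2.resize(s["frame"][230:310,240:320],(240,240),interpolation=2)
cv2.imwrite("pics/c13.png",np.hstack([c["frame"],cv2.copyMakeBorder(b,0,180,0,0,0)]))
```

```text
[0.60526315 0.19348015 0.0213438 ] [2.48225751e-01 3.12955165e+00 1.21352251e-03] 0.4616509747266639 [-0.25900328 -0.38334531 -0.27090723]
rect [593.5 188.1] [64. 58.] 80.9 circ [593.4 183.5] 39.1
rect [606.7 196.1] [77. 74.] 80.8 circ [607.  195.8] 50.1
```

View pics/c13.png

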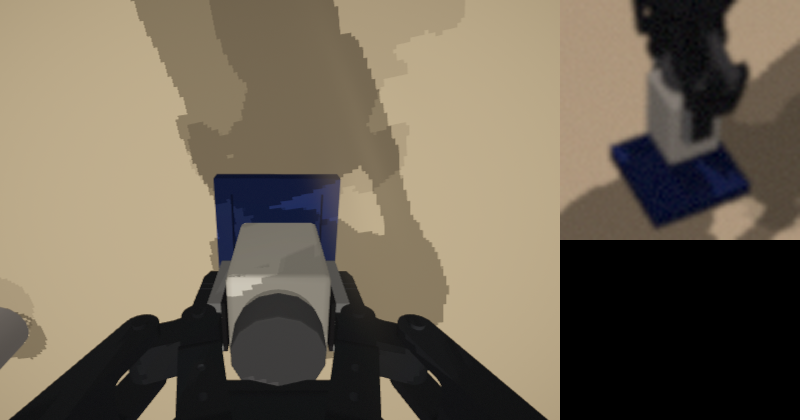

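The bottle is squared to the well and centred on it laterally: block edges at 215–340, bottle foot at 238–318. Lowering.

Request:
drive_tool:
  deltas:
    - {"hand": 0,"offset": [0,0,-1.2],"angular": [0,0,0]}
    - {"hand": 0,"offset": [0,0,-2.4],"angular": [0,0,0]}
    - {"hand": 0,"offset": [0,0,-3.2],"angular": [0,0,0]}
    - {"hand": 0,"offset": [0,0,-3.5],"angular": [0,0,0]}
    - {"hand": 0,"offset": [0,0,-3.6],"angular": [0,0,0]}
    - {"hand": 0,"offset": [0,0,-3.6],"angular": [0,0,0]}

```text
time: 34.62
tool_pos: [0.6032, 0.193, -0.0148]
tcp_rot: [-0.248, -3.13, 0.001]
wrist_force: [-6.3, -1.6, 11.7]
width: 0.463
```

Request:
drive_tool:
  deltas:
    - {"hand": 0,"offset": [0,0,-0.1],"angular": [0,0,0]}
    - {"hand": 0,"offset": [0,0,-0.1],"angular": [0,0,0]}

```text
time: 34.88
tool_pos: [0.6033, 0.193, -0.0148]
tcp_rot: [-0.248, -3.129, 0.001]
wrist_force: [-9.3, -2.8, 16.6]
width: 0.465
```

Seated at the expected height. Releasing and retreating.

Request:
drive_tool:
  deltas:
    - {"hand": 0,"offset": [0,0,0.15],"angular": [0,0,0]}
    - {"hand": 0.6,"offset": [0,0,0.15],"angular": [0,0,0]}
    - {"hand": 0.8,"offset": [0,0,0.15],"angular": [0,0,0]}
    - {"hand": 1,"offset": [0,0,0.15],"angular": [0,0,0]}
    - {"hand": 1,"offset": [0,0,0.15],"angular": [0,0,0]}
    - {"hand": 1,"offset": [0,0,4],"angular": [0,0,0]}
    - {"hand": 1,"offset": [0,0,10],"angular": [0,0,0]}
    - {"hand": 1,"offset": [0,0,16],"angular": [0,0,0]}

```text
time: 35.88
tool_pos: [0.6036, 0.1931, 0.1438]
tcp_rot: [-0.248, -3.131, 0.001]
wrist_force: [2.0, 1.3, 0.1]
width: 1.002
```

Request:
drive_tool:
  deltas:
    - {"hand": 1,"offset": [0,0,3],"angular": [0,0,0]}
    - {"hand": 1,"offset": [0,0,3],"angular": [0,0,0]}
    - {"hand": 1,"offset": [0,0,3],"angular": [0,0,0]}
    - {"hand": 1,"offset": [0,0,3],"angular": [0,0,0]}

```text
time: 36.38
tool_pos: [0.6026, 0.1927, 0.1702]
tcp_rot: [-0.248, -3.128, 0.002]
wrist_force: [-0.1, 0.7, -0.0]
width: 0.997
```

Run:
```python
from h import *
c=cam("wrist"); st=bot.read_state(); print(st["time"],st["tool_pos"],st["width"],st["wrist_force"])
s=cam("scene"); hold(s)
a=cv2.resize(c["frame"][140:260,210:350],(400,343),interpolation=2)
b=cv2.resize(s["frame"][120:320,150:350],(400,400),interpolation=2)
cv2.imwrite("pics/c14.png",np.hstack([cv2.copyMakeBorder(a,0,57,0,0,0),b]))
```

```text
36.425 [0.60272047 0.19280424 0.17029976] 1.0038241557401129 [0.30952572 0.28067055 0.23863949]
rect [606.4 196.2] [76. 74.] 80.5 circ [609.2 197.4] 49.2
```

View pics/c14.png

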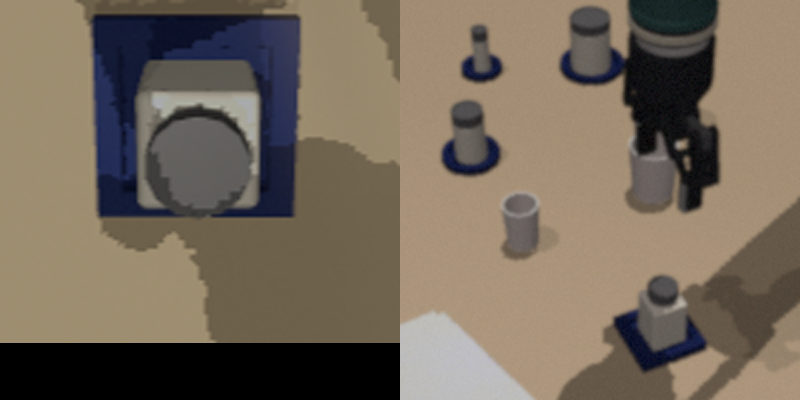

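All four samples stand in their holders, the bottle is square to its well, and both cups are standing where they were. Handing in.

```bash
python3 -c "
from workcell import bot
print(bot.finish_job())"
```

```text
the job is handed in; nothing more can be done
None
```

I stood the small, medium and large pots in their round holders and the square bottle in the square holder, and handed the job in at about 36 s.

**Last checks:** The final pictures show all four upright in their wells. The bottle's sides are parallel to the well's sides, and I turned the gripper from 84° to 80.9° to match it. Each sample touched the well floor at the expected height, with 12–17 N at the wrist. Both open cups are still standing and were never touched. I also left the red and green look-alikes alone.

**What went wrong or disagreed:**
- **First grasp missed:** My first grasp of the small pot closed on top of its lid, pressing with at most about 19 N. The real fingertips sit about 38 mm above the reported tool point. I measured this in two camera views, allowed for it from then on, and the pot had not moved.
- **Sideways force:** Setting down the medium pot briefly read about 10 N sideways, and the bottle about 9 N. The medium pot's reading went to zero when I eased up, and I eased up before releasing the bottle too.
- **Holder position:** The cameras disagreed by about 4 mm on the square holder's centre, within the 8 mm clearance.

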